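Set the kiln's heat selector and start the firing

ROBOT

A 7-joint arm with a two-finger parallel gripper is mounted at the origin on the work surface. World frame = base frame: x ahead of the robot, y to its left, z up, the work surface at z = 0. Lengths are in m, angles in rad, forces in N, time in s.
With the tool pointing down it reaches from about 0.35 to 0.9 m from the base axis. Payload 8.1 kg.
Tool frame: the origin (TCP) lies at the very end of the fingers, on their centre line; the grasp point (between the pads) lies 19 mm behind it (arm.tcp_to_grasp is the z of the grasp point in the tool frame, in m); z points along the fingers, y is the line along which they close (so a half turn about z gives the same grasp; the last joint's range is limited). The gripper opens to 92 mm and grips with 3 to 60 N. Pads are 19 mm wide; open, the fingers measure 130 mm over their backs; the gripper's body (75 mm by 190 mm) begins 47 mm behind the grasp point.
Start: joints at [1.096, 0.434, 0.025, 1.573, -0.012, 1.134, -0.075], TCP at [0.227, -0.582, 0.227] pointing down, gripper open.
Joint ranges: [-2.62, 2.62], [-0.44, 2.09], [-1.27, 1.32], [0.08, 2.57], [-1.32, 4.46], [0.12, 2], [-2.74, 2.74]. Speed limits (rad/s): [2.22, 2.22, 3.01, 3.01, 3.14, 3.14, 3.14].

INTERFACE

Orientations are given as a rotation vector (axis times angle).
In Python, from cell import readout, vision, sign_off, arm gives the robot as it stands. The module is installed in compiled form; this text tells all that it offers.
- The arm moves only by the shell command python3 -m creep 'ROWS' [FORCE]. ROWS is JSON, a list of rows, each a list of 5 numbers: the shift along the tool's x, y, z in units of 4 cm (1.0 is 4 cm), then the turn about the tool's z in units of 4 degrees (1.0 is 4 degrees), then the opening, from 0 (shut) to 1 (fully open). A call has 1 to 12 rows; each row shifts and turns the commanded pose from where the row before left it, along the tool's axes as they then stand; what a row does not reach is not made up. A row lasts 1/8 s, in which the tool goes at most 62.5 mm and 10.7 degrees, less where a joint would pass 70% of its speed; a pose out of reach is approached as far as the arm can. A call with a number of a shift or a turn outside -1 to 1 is refused whole. A call with a gripper value outside its range is refused whole. The fingers move at their own pace and stop on an object; FORCE is the grip in N (left out, the last holds). Time passes only in rows, so rows that do not move let the fingers close. It gives the time, the measured TCP pose, the force, the opening and the grip force at its end, in the units of the state.
- readout.observe(): the state, without advancing time (a new reading comes with each control period).
- vision.get_image(name): name is "scene" or "side" or "wrist"; returns a dict with "pixels" (420x560x3 uint8, blue, green, red), "z_map" (420x560 float32, m along the optical axis (not along the pixel's ray), 0 where there is no reading), "camera_matrix" (3x3 intrinsics, pixels), "position" and "rotation" of the camera in the world. Camera axes: x right, y up, looking along -z (the intrinsics and any distortion apply to the point x, -y, -z); pixel columns grow to the right and rows downward; lengths in m; the calibration is good to about 2 mm. A picture is of the moment at which its call begins.
- sign_off(): hands the job in; it is judged then, once.
The state is a dict: "clock": time; "joints": joint angles; "dq": joint speeds; "joint_efforts": joint torques, N m; "position": TCP position; "ee_rot": TCP orientation; "force": force on the tool from outside, world axes, zero at the start; "ft_torque": the same for the moment, N m; "width": opening from 0.0 (shut) to 1.0 (fully open); "gripper_force": force on a finger pad.
Only numpy, scipy, OpenCV 4.12 (cv2) and the standard library are available. Lean on these libraries where they do the work, as an engineer would, in place of code of your own. Each camera call takes 0.05 s, during which the arm holds its last target. There are 200 camera calls.

TASK

The kiln is ready for the next firing: push the pointer tab of the control unit's heat selector round, without pinching it, until it clicks in at the four-dot mark. Then press the low flat start button fully in and let it come back out. Leave the mushroom stop button unpressed and the jars, tools and blanks around where they are.

Things in the scene. Friction and masses are not known exactly. Their poses are not given: they have to be found in the camera images.
- heat_selector (a joint): Pointer tab of the heat selector, turning about an upright axis on the control unit's level top panel. 0 = off; one click every 45 degrees (0.785 rad), growing CLOCKWISE from above, to 1, 2, 3, 4, 5 dots (four = 3.142; five = 3.927, end stop). A sprung detent pulls it to the nearest click: 3 to 6 N at the tab pushes it on, past half way it jumps home. Starts at off, one or two dots.
- selector_axis (a point): The selector's axis at the level of the top panel. Round it an aluminium scale plate, 172 mm across, 2 mm thick, carries the marks 73 mm from the axis: raised black dots in groups of one to five, and a small ring for off. z up, x away from the operator, y to the operator's left.
- tab_tip (a point): Top of the tab's outer end, 60 mm from the axis, 31 mm above the panel; turns with the tab, its x pointing outward along it. The tab is an upright black blade 12 mm thick over the rubber inlays on its faces, from 14 mm behind the axis to 60 mm in front and from 6 to 31 mm above the panel. Round the axis lies a low boss, 54 mm across, at most 14 mm high.
- off_mark (a point): The off mark (a small ring) on the scale plate, 73 mm from the axis. In the first half second the tab may still be clicking in from between two marks.
- four_dot_mark (a point): Centre of the four-dot mark on the scale plate, 73 mm from the axis: the tab must point at it.
- start_button (a joint): Start button, on the operator's right and nearer the operator: flat round black cap 28 mm across in a steel bezel 37 mm across and 5 mm high. 0 = out, 0.006 m = fully in; springs back; fully in takes 6 N.
- start_button_top (a point): Centre of the start button's top face, 12 mm above the panel when out.
- stop_button (a joint): Stop button: black mushroom head 39 mm across. 0 = out, 0.005 m = fully in, 8 N. Leave it out.
- stop_button_top (a point): Top of the mushroom head, 29 mm above the panel; 76 mm beyond the start button.
- controller: Grey case of the kiln control unit, 240 (x) x 340 (y) mm, top panel 85 mm above the bench, fixed. Origin under its centre on the bench, x away from the operator, y to the left. A flat display 6 mm high and pilot lamps lie at the panel's far right edge; a conduit leaves its far side.
- powder_jar: Small lidded glass jar, 40 mm across, 42 mm tall, standing on the panel's far left corner; origin at the centre of its underside.
- copper_blank: Copper disc, 37 mm across, 4 mm thick, lying on the near edge of the panel; origin at the centre of its underside.
- white_tub: White plastic tub, 84 mm across, 125 mm tall, beside the control unit; origin at the centre of its underside.
- amber_bottle: Amber glass bottle, 64 mm across, 115 mm tall, beside the control unit; origin at the centre of its underside.
- brush_tin: Blue tin holding brushes, 74 mm across, 245 mm tall with its brushes; origin at the centre of its underside.
- sieve: Blue plastic hand sieve lying down, cup 74 mm across and 30 mm tall, handle 154 mm long from the cup's centre along its own -x; origin under the centre of the cup.
- copper_dish: Shallow copper dish, 80 mm across, 16 mm tall; origin at the centre of its underside.
- lining_brush: Thin brush lying along its own x, 180 mm long, 10 mm thick; origin at the centre of its underside.

How it is judged:
On the way, in this order (a step that is already met when the one before it is completed fails the run):
1. the selector's tab rests in the four-dot click (value of joint heat_selector between 3.022 and 3.262 rad and velocity of joint heat_selector between -0.1 and 0.1 rad/s), for 0.3 s.
2. the start button is pressed fully in (value of joint start_button above 0.0045 m), for 0.05 s.
At the end, for the whole second after the job is handed in: The selector stands in the four-dot click (within 0.12 rad), the start button has been pressed in at least 4.5 of its 6 mm after that and has sprung back out, the stop button is out, and every jar, tool and blank is within 30 mm of where it stood (value of joint heat_selector between 3.022 and 3.262 rad and value of joint each of start_button, stop_button below 0.0015 m and distance of each of powder_jar, copper_blank, white_tub, amber_bottle, brush_tin, sieve, copper_dish, lining_brush from where it was at the start of the episode below 0.03 m); the robot touches nothing.
It fails at once if the tab is pinched: fingers press on both of its faces at once (contact force between each of heat_selector_c8, heat_selector_c9 and the fingers above 1 N).
It fails at once if the start button is pressed while the selector is not at four dots (value of joint start_button above 0.003 m and not (value of joint heat_selector between 3.022 and 3.262 rad)).
It fails at once if the stop button is pressed (value of joint stop_button above 0.0025 m).
It fails at once if a jar, tool or blank is shoved, knocked over, lifted or carried off (distance of any of powder_jar, copper_blank, white_tub, amber_bottle, brush_tin, sieve, copper_dish, lining_brush from where it was at the start of the episode above 0.03 m).
It also fails if it takes over 54 s, if anything falls off the work surface, if the arm or the gripper's body presses on something with over 40 N, if the wrist force passes 120 N, or if a joint passes its speed limit or range.

## Working session

There is one attempt and no reset: what is moved stays moved. The work goes in short steps, Python scripts to look and compute and a shell command to move; the robot and the scene stay as the last step left them, time stands still between calls to the robot, and variables do not carry over. Pictures are saved under pics/ and viewed, at most 10 in all, crops included, and the job is handed in when it is done.

```bash
mkdir -p pics; cat > h.py <<'E'
import numpy as np, cv2, pickle
from cell import readout, vision
def grab(n,f):
    d=vision.get_image(n); cv2.imwrite('pics/'+f+'.png',d['pixels']); pickle.dump(d,open(f+'.pkl','wb')); return d
def pt(d,u,v,z=None):
    """world point of pixel; on plane z if given, else by depth"""
    K=d['camera_matrix']; R=np.array(d['rotation'])
    if R.shape!=(3,3): R=cv2.Rodrigues(R)[0]
    r=R@np.array([(u-K[0,2])/K[0,0],-(v-K[1,2])/K[1,1],-1.]); p=np.array(d['position'])
    s=d['z_map'][int(round(v)),int(round(u))] if z is None else (z-p[2])/r[2]
    return p+s*r
E
python3 - <<'E'
from h import *
for n in('scene','side'):
    d=grab(n,n+'0'); print(n,d['position'],np.round(d['rotation'],3).tolist())
s=readout.observe(); print(s['position'],s['ee_rot'],s['width'],s['clock'],s['force'])
E
```

```text
scene [1.06968895 0.48194895 0.8633183 ] [0.382, 0.897, 2.134]
side [0.29688611 0.62504377 0.59119401] [0.228, -1.271, -2.543]
[ 0.22683625 -0.58189161  0.22602468] [-3.08614687e+00 -5.80317946e-01  6.37576470e-04] 0.9993536524337003 0.1 [0.06191439 0.05627185 0.15913058]
```

View pics/scene0.png

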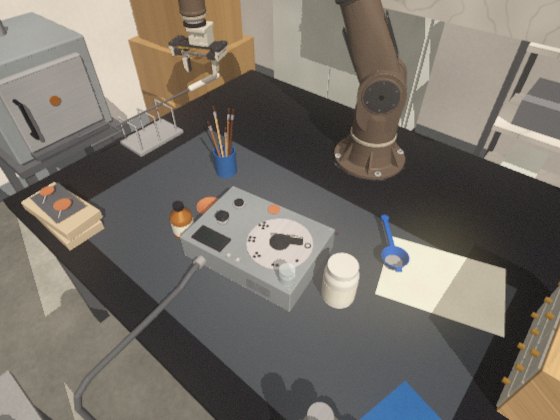

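View pics/side0.png

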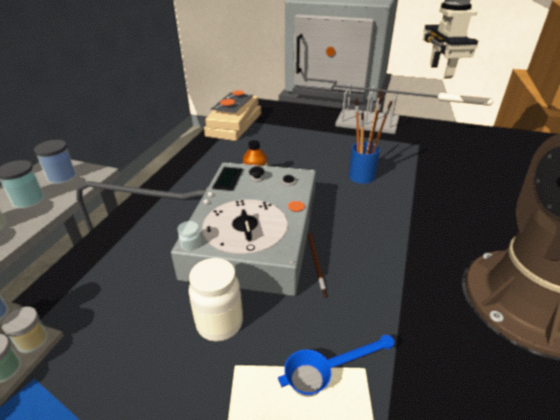

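The scene camera shows the control unit around (258,243), with the dial at (280,243). In the side view the dial is at (245,223), the start button near (289,180) and the stop button near (257,173). I'll enlarge both dials.

```bash
python3 - <<'E'
from h import *
a=cv2.imread('pics/scene0.png')[185:300,175:340]; b=cv2.imread('pics/side0.png')[155:285,170:325]
A=cv2.resize(a,(400,279),interpolation=2);A=cv2.resize(a,None,fx=2.4,fy=2.4,interpolation=2);B=cv2.resize(b,None,fx=2.5,fy=2.5,interpolation=2)
o=np.zeros((330,790,3),np.uint8);o[:A.shape[0],:A.shape[1]]=A;o[:B.shape[0],400:400+B.shape[1]]=B;cv2.imwrite('pics/c.png',o)
E
```

```text
(no output)
```

View pics/c.png

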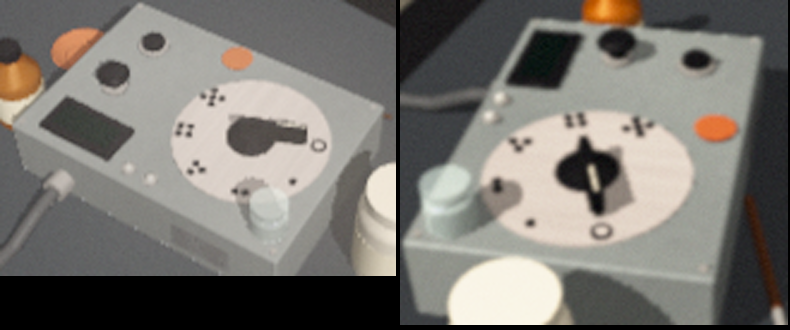

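The tab points at the off ring, at (319,145) left and (601,231) right. The four-dot group lies opposite, at (185,129) left and (575,120) right. The start button is at (697,60) right and (153,42) left, and the stop button is just beyond it.

```bash
python3 - <<'E'
from h import *
S=pickle.load(open('scene0.pkl','rb'));D=pickle.load(open('side0.pkl','rb'))
for n,a,b,z in[('off',(319,145),(601,231),.087),('four',(185,129),(575,120),.087),('five',(212,97),(637,125),.087),('three',(197,167),(520,143),.087),('one',(292,181),(530,223),.087),('start',(153,42),(697,60),.097),('stop',(114,74),(617,40),.114),('blank',(237,58),(716,128),.087),('jarlid',(268,200),(446,177),.127)]:
    ua=(a[0]/2.4+175,a[1]/2.4+185); ub=((b[0]-400)/2.5+170,b[1]/2.5+155)
    print(n,*[np.round(q,3) for q in(pt(S,*ua,z),pt(D,*ub,z),pt(S,*ua))])
for n,d,u,v in[('tub',D,215,272),('brush',D,368,110),('bottle',S,178,205),('lb1',D,311,236),('lb2',D,323,290),('brushtin',S,228,110)]: print(n,np.round(pt(d,u,v),3))
E
```

```text
off [0.528 0.123 0.087] [0.527 0.122 0.087] [0.529 0.124 0.088]
four [ 0.603 -0.002  0.087] [ 0.602 -0.004  0.087] [ 0.603 -0.002  0.086]
five [ 0.549 -0.01   0.087] [ 0.548 -0.013  0.087] [ 0.549 -0.01   0.087]
three [0.634 0.044 0.087] [0.633 0.041 0.087] [0.634 0.043 0.087]
one [0.585 0.131 0.087] [0.582 0.13  0.087] [0.584 0.13  0.086]
start [ 0.535 -0.115  0.097] [ 0.525 -0.114  0.097] [ 0.533 -0.117  0.095]
stop [ 0.611 -0.1    0.114] [ 0.598 -0.098  0.114] [ 0.609 -0.103  0.11 ]
blank [ 0.484 -0.029  0.087] [ 0.481 -0.03   0.087] [ 0.485 -0.028  0.088]
jarlid [0.642 0.145 0.127] [0.641 0.143 0.127] [0.642 0.145 0.127]
tub [0.543 0.231 0.124]
brush [ 0.445 -0.96  -0.064]
bottle [ 0.661 -0.223  0.115]
lb1 [ 0.447 -0.033  0.009]
lb2 [0.384 0.111 0.007]
brushtin [ 0.342 -0.336  0.219]
```

```bash
python3 -m creep '[[0,0,-1,0,0],[0,0,-1,0,0],[0,0,-1,0,0],[1,-1,0,0,0],[1,-1,0,0,0],[1,-1,0,0,0],[1,-1,0,0,0],[1,-1,0,0,0],[1,-1,0,0,0],[1,-1,0,0,0],[1,-1,0,0,0],[1,-1,0,0,0]]'
cat > to.py <<'E'
import sys; from h import *
def unit(frm,to,R): return np.round(R.T@(np.array(to)-frm)/.04,2).tolist()
def cur():
    s=readout.observe(); return np.array(s['position']),cv2.Rodrigues(np.array(s['ee_rot']))[0]
E
python3 -c "
from to import *;p,R=cur();print(p,R.round(3).tolist(),unit(p,[.503,.076,.25],R))"
```

```text
clock: 1.6
position: [0.4319, -0.1145, 0.3466]
ee_rot: [3.087, 0.58, -0.0]
force: [1.8, -0.7, -0.7]
width: 0.006
gripper_force: 0.0
[ 0.43188728 -0.11445121  0.34664131] [[0.932, 0.363, -0.0], [0.363, -0.932, -0.0], [-0.0, 0.0, -1.0]] [3.39, -3.79, 2.41]
```

```bash
python3 -m creep '[[0.85,-0.95,0.6,0,0],[0.85,-0.95,0.6,0,0],[0.85,-0.95,0.6,0,0],[0.85,-0.95,0.6,0,0],[0,0,0,0,0]]'
python3 -c "
from to import *;p,R=cur();print(p);d=grab('wrist','w1');print(d['position'])"
```

```text
clock: 2.22
position: [0.5023, 0.0791, 0.2486]
ee_rot: [-3.083, -0.59, 0.005]
force: [-0.7, -1.9, -0.4]
width: 0.006
gripper_force: 0.0
[0.50232753 0.07905215 0.24859725]
[0.57031998 0.10509314 0.4061379 ]
```

View pics/w1.png

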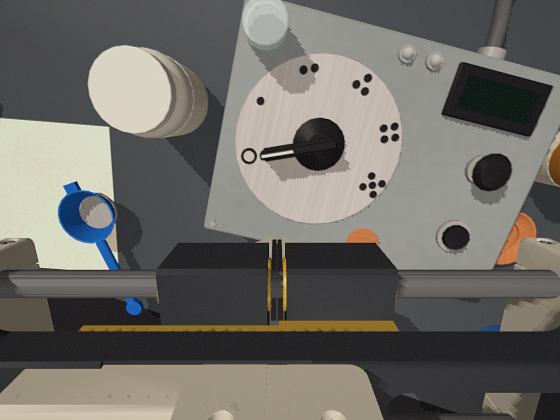

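The wrist view shows the off ring at (249,156), four dots at (389,132), start at (455,237) and stop at (490,173). The tab points at off, with its tip at about (264,155), and nothing stands in the way of the planned arc.

```bash
python3 - <<'E'
from to import *
d=pickle.load(open('w1.pkl','rb'))
P={n:pt(d,u,v,z) for n,u,v,z in[('off',249,156,.087),('four',389.5,132,.087),('start',456,237,.097),('stop',491,172,.112),('tip',263,155,.116)]}
for n in P: print(n,P[n].round(4))
ax=(P['off']+P['four'])/2; v=P['off']-ax; f0=np.degrees(np.arctan2(v[1],v[0])); w=P['tip']-ax
print('axis',ax.round(4),'r',np.hypot(v[0],v[1]),'off',f0,'tab',np.degrees(np.arctan2(w[1],w[0])))
p,R=cur(); q=p; yaw=np.degrees(np.arctan2(R[1,1],R[0,1]))
def c(a,extra=0):
    f=np.radians(f0-a); e=np.radians(f0-a-yaw); t=.006+.0095*abs(np.cos(e))+.019*abs(np.sin(e))+extra
    return ax[:2]+.047*np.array([np.cos(f),np.sin(f)])+t*np.array([-np.sin(f),np.cos(f)])
s=np.r_[c(0,.025),.104]; print('start',s,unit(p,s,R)); q=s
for a in [0]+list(range(12,181,12)):
    n=np.r_[c(a),.104]; print(a,n[:2].round(3),unit(q,n,R)[:2]); q=n
E
```

```text
off [0.5283 0.1205 0.087 ]
four [ 0.6044 -0.0046  0.087 ]
start [ 0.5311 -0.1197  0.097 ]
stop [ 0.6045 -0.1054  0.112 ]
tip [0.5379 0.1071 0.116 ]
axis [0.5663 0.058  0.087 ] r 0.07321886440327115 off 121.2908021089857 tab 120.03305184187575
start [0.50468162 0.07550112 0.104     ] [0.05, 0.05, 3.64]
0 [0.526 0.088] [0.62, -0.11]
12 [0.535 0.097] [0.3, -0.11]
24 [0.541 0.102] [0.17, -0.07]
36 [0.547 0.107] [0.2, -0.05]
48 [0.556 0.11 ] [0.23, -0.01]
60 [0.566 0.112] [0.24, 0.05]
72 [0.576 0.111] [0.25, 0.11]
84 [0.587 0.108] [0.23, 0.18]
96 [0.598 0.101] [0.18, 0.25]
108 [0.606 0.094] [0.13, 0.24]
120 [0.613 0.086] [0.08, 0.25]
132 [0.618 0.076] [0.02, 0.28]
144 [0.62  0.064] [-0.06, 0.3]
156 [0.619 0.051] [-0.14, 0.29]
168 [0.614 0.039] [-0.22, 0.25]
180 [0.607 0.027] [-0.29, 0.19]
```

```bash
python3 -m creep '[[0.05,0.05,0.9,0,0],[0,0,0.9,0,0],[0,0,0.9,0,0],[0,0,0.94,0,0],[0,0,0,0,0],[0.31,-0.05,0,0,0],[0.31,-0.06,0,0,0],[0.3,-0.11,0,0,0],[0.17,-0.07,0,0,0],[0.2,-0.05,0,0,0],[0.23,-0.01,0,0,0],[0.24,0.05,0,0,0]]'
python3 -c "
from to import *;grab('side','s1');d=grab('scene','c1')
a=cv2.resize(d['pixels'][185:300,175:340],None,fx=2.4,fy=2.4,interpolation=2);cv2.imwrite('pics/c1z.png',a)"
```

```text
clock: 3.78
position: [0.5648, 0.1101, 0.1049]
ee_rot: [3.086, 0.581, -0.009]
force: [-6.5, -3.2, 5.6]
width: 0.003
gripper_force: 3.4
```

View pics/c1z.png

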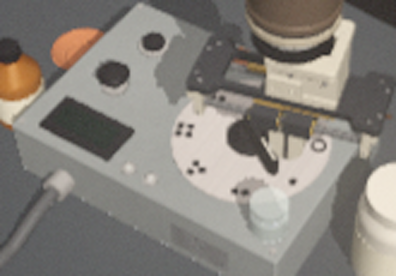

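The tab now points between one and two dots, with its tip at (272,168), and the fingers are behind it as planned. I'll continue the arc, more slowly near the end.

```bash
python3 -m creep '[[0.25,0.11,0,0,0],[0.23,0.18,0,0,0],[0.18,0.25,0,0,0],[0.13,0.24,0,0,0],[0.08,0.25,0,0,0],[0.02,0.28,0,0,0],[-0.03,0.15,0,0,0],[-0.03,0.15,0,0,0],[-0.07,0.15,0,0,0],[-0.07,0.14,0,0,0],[-0.1,0.12,0,0,0],[0,0,0,0,0]]'
python3 -c "
from to import *;d=grab('scene','c2')
a=cv2.resize(d['pixels'][185:300,175:340],None,fx=2.4,fy=2.4,interpolation=2);d=grab('side','s2');B=cv2.resize(d['pixels'][155:285,170:325],None,fx=2.5,fy=2.5,interpolation=2)
o=np.zeros((330,790,3),np.uint8);o[:a.shape[0],:a.shape[1]]=a;o[:B.shape[0],400:400+B.shape[1]]=B;cv2.imwrite('pics/c2z.png',o)"
```

```text
clock: 5.38
position: [0.6186, 0.0434, 0.1054]
ee_rot: [3.087, 0.58, 0.001]
force: [0.6, 1.1, 1.3]
width: 0.007
gripper_force: 0.8
```

View pics/c2z.png

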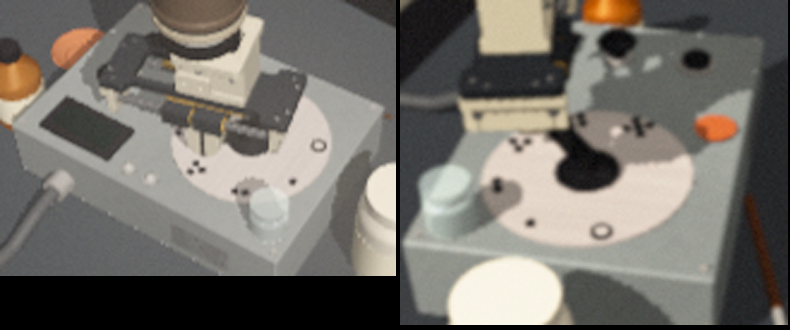

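The side view shows the tab pointing at four dots around (575,120), and the contact force is about zero, so it has clicked home. Next I back off, lift and move over the start button.

```bash
python3 -m creep '[[0.35,0,0,0,0],[0.1,0,-0.5,0,0],[0,0,-1,0,0],[0,0,-0.8,0,0],[-1,0.9,0,0,0],[-1,0.9,0,0,0],[-1,0.9,0,0,0],[-0.9,0.5,0,0,0],[0,0,0,0,0]]'
python3 -c "
from to import *;d=grab('wrist','w2');p,R=cur();print(p,unit(p,[.531,-.1185,.097],R))"
```

```text
clock: 6.6
position: [0.535, -0.1295, 0.197]
ee_rot: [3.087, 0.572, -0.003]
force: [-0.5, 1.1, -0.0]
width: 0.009
gripper_force: 0.0
[ 0.53630095 -0.12713816  0.19721123] [-0.05, -0.25, 2.51]
```

View pics/w2.png

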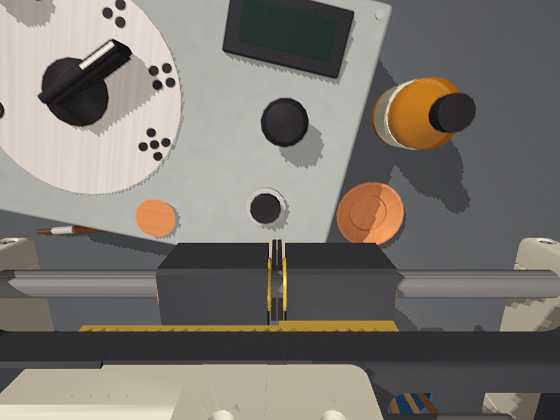

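```bash
python3 - <<'E'
from to import *
d=pickle.load(open('w2.pkl','rb'))
g=lambda u,v,z=.116:pt(d,u,v,z)
t=g(126,46);b=g(43,98);w=t-b;f=g(161,76,.087);o=np.array([.5663,.058,.087]);print('len',np.hypot(*w[:2]),'tab',np.degrees(np.arctan2(w[1],w[0])),'four',np.degrees(np.arctan2(*(f-o)[[1,0]])),f,t)
print('start',g(265,208,.097),'stop',g(285,121,.114))
E
python3 -c "
from to import *;d=grab('wrist','w3')
cv2.imwrite('pics/w3.png',cv2.resize(d['pixels'][:220,:320],None,fx=2,fy=2))"
```

```text
len 0.07498644488706029 tab -41.20662853418229 four -58.03791217237528 [ 0.60385188 -0.00218415  0.087     ] [0.61401614 0.0152986  0.116     ]
start [ 0.53190499 -0.12024868  0.097     ] stop [ 0.60684645 -0.109309    0.114     ]
```

View pics/w3.png

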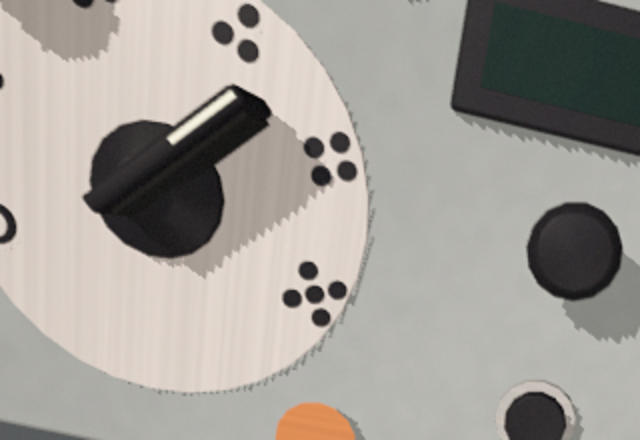

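The tab stopped at about 162°, short of the four-dot mark: its tip is at (250,105) in this crop and the dots are at (331,158). It needs a further push, so I'll go back behind it.

```bash
python3 - <<'E'
from to import *
p,R=cur(); ax=np.array([.5663,.058]); f0=121.3; yaw=np.degrees(np.arctan2(R[1,1],R[0,1]))
def c(a):
    f=np.radians(f0-a); e=np.radians(f0-a-yaw); t=.006+.0095*abs(np.cos(e))+.019*abs(np.sin(e))
    return np.r_[ax+.047*np.array([np.cos(f),np.sin(f)])+t*np.array([-np.sin(f),np.cos(f)]),.104]
q=p
for n in([.634,.05,p[2]],[.634,.05,.104],c(162),c(166),c(170),c(174),c(178),c(182)): print(np.round(n,4),unit(q,n,R));q=n
E
```

```text
[0.634  0.05   0.1973] [3.85, -3.21, 0.0]
[0.634 0.05  0.104] [-0.0, -0.0, 2.33]
[0.6171 0.045  0.104 ] [-0.44, -0.04, -0.0]
[0.6155 0.0409 0.104 ] [-0.08, 0.08, -0.0]
[0.6134 0.0368 0.104 ] [-0.08, 0.08, -0.0]
[0.611 0.033 0.104] [-0.09, 0.07, -0.0]
[0.6082 0.0293 0.104 ] [-0.1, 0.06, -0.0]
[0.6051 0.0259 0.104 ] [-0.1, 0.05, -0.0]
```

```bash
python3 -m creep '[[0.96,-0.8,0,0,0],[0.96,-0.8,0,0,0],[0.96,-0.8,0,0,0],[0.97,-0.81,0,0,0],[0,0,0.78,0,0],[0,0,0.78,0,0],[0,0,0.77,0,0],[0,0,0,0,0],[-0.22,-0.02,0,0,0],[-0.22,-0.02,0,0,0],[-0.08,0.08,0,0,0],[0,0,0,0,0]]'
python3 -m creep '[[-0.04,0.04,0,0,0],[-0.04,0.04,0,0,0],[-0.05,0.04,0,0,0],[-0.04,0.03,0,0,0],[0,0,0,0,0]]'
python3 -m creep '[[-0.05,0.03,0,0,0],[-0.05,0.03,0,0,0],[0,0,0,0,0]]'
```

```text
clock: 8.2
position: [0.6146, 0.0403, 0.1047]
ee_rot: [3.087, 0.579, 0.002]
force: [0.1, 0.1, 1.7]
width: 0.002
gripper_force: 0.3
clock: 8.82
position: [0.61, 0.0325, 0.1038]
ee_rot: [3.087, 0.58, -0.001]
force: [0.5, -0.0, 0.1]
width: 0.007
gripper_force: 0.0
clock: 9.2
position: [0.6072, 0.0289, 0.1039]
ee_rot: [3.087, 0.58, -0.0]
force: [-0.5, 0.6, -0.6]
width: 0.006
gripper_force: 0.0
```

```bash
python3 -m creep '[[0.4,0,0,0,0],[0.2,0,-0.5,0,0],[0,0,-1,0,0],[0,0,-0.8,0,0],[-1,0.9,0,0,0],[-1,0.9,0,0,0],[-1,0.9,0,0,0],[-0.9,0.5,0,0,0],[0,0,0,0,0]]'
python3 -c "
from to import *;d=grab('wrist','w4');p,R=cur();print(p,unit(p,[.5315,-.1195,.102],R))
cv2.imwrite('pics/w4.png',cv2.resize(d['pixels'][:250,:400],None,fx=2,fy=2))"
```

```text
clock: 10.32
position: [0.5288, -0.1417, 0.1959]
ee_rot: [3.088, 0.572, -0.003]
force: [-0.2, 1.3, -0.0]
width: 0.004
gripper_force: 0.0
[ 0.53021451 -0.13931919  0.19611751] [0.21, -0.45, 2.35]
```

View pics/w4.png

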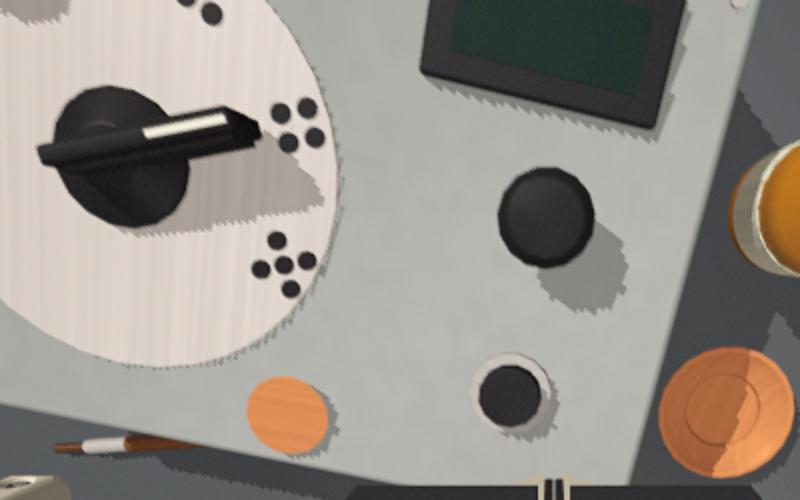

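The tab now points at the four dots, with its tip at (255,125) in the crop and the dots at (298,125). I'll check the angle in numbers and locate the start button at (511,396).

```bash
python3 - <<'E'
from to import *
d=pickle.load(open('w4.pkl','rb'))
g=lambda u,v,z=.116:pt(d,u/2,v/2,z)
a=lambda w:np.degrees(np.arctan2(w[1],w[0]))
o=np.array([.5663,.058,.087])
print('stripe',a(g(226,119)-g(146,132)),'tip',a(g(258,128,.11)-o),'four',a(g(298,125,.087)-o),'start',g(511,396,.097))
p,R=cur();s=g(511,396,.097);s[2]=.101;print(unit(p,s,R))
E
```

```text
stripe -60.702313620804034 tip -61.77454518487405 four -58.34103541458432 start [ 0.53152466 -0.12144498  0.097     ]
[0.19, -0.41, 2.38]
```

```bash
python3 -m creep '[[0.19,-0.42,0.5,0,0],[0,0,0.9,0,0],[0,0,0.9,0,0],[0,0,0.08,0,0],[0,0,0,0,0]]'
python3 -m creep '[[0,0,0.06,0,0],[0,0,0.06,0,0],[0,0,0.06,0,0],[0,0,0.05,0,0],[0,0,0,0,0],[0,0,0,0,0]]'
```

```text
clock: 11.0
position: [0.5328, -0.1187, 0.1015]
ee_rot: [-3.087, -0.583, -0.001]
force: [0.7, -0.3, -0.4]
width: 0.006
gripper_force: 0.0
clock: 11.75
position: [0.5326, -0.1197, 0.092]
ee_rot: [3.087, 0.58, 0.002]
force: [2.4, 0.3, 5.2]
width: 0.004
gripper_force: 2.7
```

```bash
python3 -m creep '[[0,0,0.03,0,0],[0,0,0,0,0],[0,0,0,0,0]]'; python3 -m creep '[[0,0,0.02,0,0],[0,0,0,0,0],[0,0,0,0,0]]'
```

```text
clock: 12.12
position: [0.5327, -0.1197, 0.0913]
ee_rot: [3.087, 0.58, 0.003]
force: [-0.3, 0.2, 10.2]
width: 0.005
gripper_force: 5.3
clock: 12.5
position: [0.5327, -0.1197, 0.0911]
ee_rot: [3.086, 0.58, 0.003]
force: [-3.0, 0.0, 19.1]
width: 0.003
gripper_force: 9.2
```

The force rose sharply to 19 N at the bottom of travel, so the button is fully in. I'll release and check.

```bash
python3 -m creep '[[0,0,-0.3,0,0],[0,0,-0.9,0,0],[0,0,-0.9,0,0],[-0.3,0.5,-0.5,0,0],[0,0,0,0,0],[0,0,0,0,0]]'
python3 -c "
from to import *;d=grab('wrist','w5')
print('cap z',pt(d,*[0,0]) is None)
cv2.imwrite('pics/w5.png',d['pixels']);grab('scene','c5')"
```

```text
clock: 13.25
position: [0.5271, -0.142, 0.1926]
ee_rot: [-3.087, -0.58, 0.002]
force: [-0.1, 0.3, -0.4]
width: 0.0
gripper_force: 0.0
cap z False
```

View pics/w5.png

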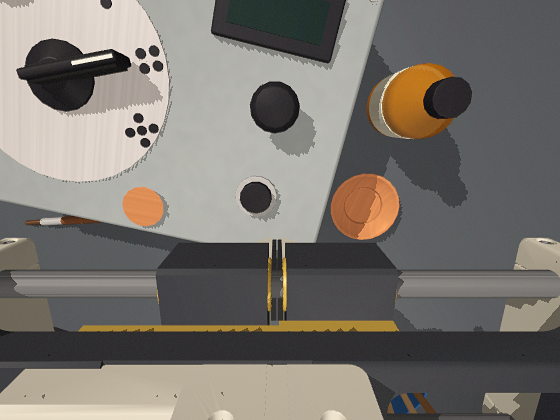

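The tab is still at four dots, with its tip at (128,62) and the dots at (149,60). The start button at (257,197) is clear of the fingers and nothing has moved, so I'm handing in.

```bash
python3 -c "
from h import *
d=pickle.load(open('w5.pkl','rb'));print('cap z',pt(d,256,197)[2],'panel',pt(d,220,197)[2])
from cell import sign_off;print(sign_off())"
```

```text
cap z 0.09781199647126859 panel 0.08457882752374019
the job is handed in; nothing more can be done
None
```

I pushed the heat selector to the four-dot click and pressed the start button fully in. It sprang back out, its cap about 13 mm above the panel. The stop button wasn't touched, nothing else was seen to move, and the job is handed in; sign-off returned no verdict.

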